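# Pin the cam wheel of a sole stitcher at its timing mark

### The job

Turn the stitching machine's cam wheel clockwise by its rim until the engraved mark faces the fixed pointer, before you touch the timing pin. Then take the timing pin from its wooden block, put it down into the wheel's hole and, pressing only lightly, ease the wheel a little further clockwise until the pin drops into the bore hidden below; leave it fully home and let go. Do not force the pin, and leave the other things where they are.

Things in the scene. Friction and masses are not known exactly. Their poses are not given: they have to be found in the camera images.
- bed: grey cast cam box, fixed: 250 x 250 mm, flat top 55 mm above the bench; origin at the centre of its underside, below the wheel's axle, z up. In its top, on the circle of the wheel's hole (52 mm from the axle), is one bore 12 mm wide, 34 mm deep, with a 2 mm chamfer, hidden until the wheel's hole comes over it.
- wheel: steel wheel lying flat on the box; origin on its vertical axle at its underside, 58 mm above the bench; x to the mark, z up. Raised rim 180 mm across, 12 mm thick, top 94 mm above the bench: can be pinched from above, one finger inside. Within it a hub (radius 22, 24 mm high) and a flat web, its top 24 mm below the rim's top. Drag 0.2 N m (2.4 N at the rim); stays where left.
- mark (a point): outer end of the engraved mark: a dark 6 mm wide groove along the web, across the rim's top and down its outside; the point is on the outer edge of the rim's top, 90 mm from the axle. At the start it stands 0.6 to 1.4 rad (35 to 80 degrees) counter-clockwise (from above) of the pointer.
- hole (a point): the pin hole through the web, straight across the axle from the mark: 13 mm wide, 12 mm deep with a 2 mm chamfer, its centre 52 mm from the axle; the point is at the centre of its mouth, 70 mm above the bench and 15 mm above the box top.
- pointer: dark steel pointer, fixed on the box beside the rim; origin on the axle at the box top, x from the axle through its tip, z up. The mark faces it when on this x axis. It is set a little early: the bore comes under the wheel's hole when the mark has gone a further 4 to 13 mm along the rim (0.05 to 0.14 rad) clockwise past the pointer.
- pointer_tip (a point): tip of the pointer, 93 mm from the axle, 3 mm outside the rim, level with the rim's top.
- pin: loose upright steel timing pin, 60-130 g: round shank 9 mm thick, 42 mm long, foot tapered over 3 mm, under a round head 24 mm across and 30 mm tall. Origin at the middle of the foot's end, z to the head. Foot heights above the bench: 4 mm in its block, 55 mm when it rests on the box top through the wheel's hole, 28 mm fully home with the head on the web.
- pin_head (a point): middle of the pin's head, 57 mm above its foot.
- pin_block: wooden block 70 x 90 mm, 34 mm high, fixed; origin at the centre of its underside. The pin stands in its wider hole (12 mm), 20 mm from the centre along the block's y.
- last_a: the nearer of two wooden shoe lasts, about 210 mm long, 68 mm high, bystander; origin under its middle.
- glue_tin: small can, 72 mm across, 75 mm high, bystander; origin under its middle.
- rivet_jar: glass jar, 56 mm across, 70 mm high, bystander; origin under its middle.
- collar: dark steel collar 28 mm across, 12 mm high, bystander lying on a corner of the box; origin under its middle.
Mind the look-alikes: they are no part of the job. Of the things shaped like the pin, the steel one is meant.

How it is judged:
By the outcome, as a careful person would: the job done as asked, in the order asked, and still so for the second after the job is handed in, with the robot touching nothing.
It also fails if it takes over 67 s, if anything falls off the work surface, if the arm or the gripper's body presses on something with over 40 N, if the wrist force passes 120 N, or if a joint passes its speed limit or range.

### The arm

A 6-joint arm with a two-finger parallel gripper is mounted at the origin on the work surface. World frame = base frame: x ahead of the robot, y to its left, z up, the work surface at z = 0. Lengths are in m, angles in degrees, forces in N, time in s.
With the tool pointing down it reaches from about 0.225 to 0.875 m from the base axis. Payload 3.4 kg.
Tool frame: the origin (TCP) lies at the very end of the fingers, on their centre line; the grasp point (between the pads) lies 19 mm behind it; z points along the fingers, y is the line along which they close (so a half turn about z gives the same grasp; the last joint's range is limited). The gripper opens to 85 mm and grips with 20 to 120 N. Pads are 22 mm wide; open, the fingers measure 114 mm over their backs; the gripper's body (76 mm by 85 mm) begins 54 mm behind the grasp point. The pads swing forward as they close: fully open they stand 13 mm farther back than shut.
Start: joints at [-72.25, 15.808, 86.224, -0, 77.962, -6.933], TCP at [0.24, -0.522, 0.231] pointing down, gripper open.
Joint ranges: [-165.64, 165.64], [-43.16, 119.46], [12.63, 154.43], [-67.54, 247.53], [6.08, 155.33], [-154.97, 154.97]. Speed limits (degrees/s): [147.25, 147.25, 180, 180, 180, 180].

### API

Orientations are given as a 3x3 rotation matrix whose columns are the frame's x, y, z axes.
In Python, from cell import * gives the robot as it stands.
- The arm moves only by the tool apply_moves, never from a script. Its argument "plan" is a list of rows, each a list of 6 numbers: the shift along the tool's x, y, z in mm, then the turn, a rotation vector about the tool's x, y, z in rad. A call has 1 to 12 rows; each row is the pose to reach, as a shift and turn from the pose commanded when the call began, along the tool's axes at that moment; what a row does not reach only later rows make up. A row lasts 1/8 s, in which the tool goes at most 62.5 mm and 10.7 degrees, less where a joint would pass 70% of its speed; a pose out of reach is approached as far as the arm can. A call with a gripper value outside its range is refused whole. "grip" is the gripper command: -1 is shut, 1 is fully open, values between are in proportion, set as the call begins (left out, the last holds). The fingers move at their own pace and stop on an object; "force" is the grip in N (left out, the last holds). Time passes only in rows, so rows that repeat a pose let the fingers close. It gives the time, the measured TCP pose, the force, the opening and the grip force at its end, in the units of the state.
- read_state(): the state, without advancing time (a new reading comes with each control period).
- camera(name): name is "scene" or "top" or "wrist"; returns a dict with "frame" (420x560x3 uint8, red, green, blue), "fx", "fy", "cx", "cy" (pixels), "rvec" (rotation vector, rad) and "tvec" (3), from world to camera coordinates, as OpenCV has them; the wrist camera has in their place "mount" (4x4, takes a point from camera to tool coordinates, whose origin is the TCP and whose axes are the flange's). Camera axes: x right, y down, z forward; pixel columns grow to the right and rows downward; lengths in m; the calibration is good to about 2 mm. A picture is of the moment at which its call begins: read the wrist's pose just before it. There is no depth.
- finish_job(): hands the job in; it is judged then, once.
Trained networks look in a picture, given as the dict that the camera call returned (one of the last four; its "shot" number tells which), for a name from the list of things; names that differ only in an ending like _2 or _b are one class to them, and where a whole thing is asked for, a point or a joint stands for the part that bears it (a point fixed in the world has none). Each returns a list of dicts, best first, with "confidence" (0 to 1); they miss things now and then, are a little off and sometimes report something else, mostly with a low value. They report only what shows in the picture. A call takes as long as a camera call. They do not tell look-alikes from the thing itself.
- cut_out(picture, name): "pixels" (420x560 bool, what is visible of it).
- landmark_of(picture, name): "point" ([x, y, z] in m, in world coordinates, good to about 4 mm: a listed point, or the origin of a listed thing).
The state is a dict: "time_s": time; "qpos": joint angles; "joint_velocities": joint speeds; "tau": joint torques, N m; "eef_pos": TCP position; "ee_rot": TCP orientation; "wrist_force": force on the tool from outside, world axes, zero at the start; "torque": the same for the moment, N m; "grip_width": finger opening in m; "grasp_force": force on a finger pad.
Only numpy, scipy, OpenCV 4.12 (cv2) and the standard library are available. Lean on these libraries where they do the work, as an engineer would, in place of code of your own. Each camera call takes 0.05 s, during which the arm holds its last target. There are 200 camera calls.

## Working session

There is one attempt and no reset: what is moved stays moved. The work goes in short steps, Python scripts to look and compute and a tool call to move; the robot and the scene stay as the last step left them, time stands still between calls to the robot, and variables do not carry over. Pictures are saved under pics/ and viewed, at most 10 in all, crops included, and the job is handed in when it is done.

Besides the shell and the picture viewer there is one more tool, called after "Emit:" by a JSON object that holds its "name" and its "arguments", one argument or row to a line. apply_moves: Moves the arm, as the interface text tells. Its arguments: {"type":"object","properties":{"plan":{"type":"array","items":{"type":"array","items":{"type":"number"}}},"grip":{"type":"number"},"force":{"type":"number"}},"required":["plan"]}

```bash
mkdir -p pics; ls; cat > h.py <<'E'
from cell import *
import numpy as np, cv2
def proj(c,P):
    return cv2.projectPoints(np.float64(P).reshape(-1,1,3),np.float64(c["rvec"]),np.float64(c["tvec"]),K(c),None)[0].reshape(-1,2)
def K(c): return np.array([[c["fx"],0,c["cx"]],[0,c["fy"],c["cy"]],[0,0,1.]])
def ray(c,uv,z,st=None):
    d=np.linalg.inv(K(c))@np.array([uv[0],uv[1],1.])
    if "mount" in c:
        M=np.array(c["mount"]);R=np.array(st["ee_rot"]);o=R@M[:3,3]+np.array(st["eef_pos"]);d=R@M[:3,:3]@d
    else:
        R=cv2.Rodrigues(np.float64(c["rvec"]))[0];o=-R.T@np.float64(c["tvec"]).ravel();d=R.T@d
    return o+d*(z-o[2])/d[2]
E
cat > a.py <<'E'
from h import *
np.set_printoptions(precision=4,suppress=True)
for n in ["top","scene"]:
    c=camera(n); cv2.imwrite(f"pics/{n}0.png",cv2.cvtColor(c["frame"],cv2.COLOR_RGB2BGR))
    for t in ["bed","wheel","mark","hole","pointer_tip","pin","pin_head","pin_block","last_a","glue_tin","rivet_jar","collar"]:
        for r in landmark_of(c,t)[:3]: print(n,t,np.array(r["point"]),round(r["confidence"],2))
s=read_state();print(s["time_s"],s["eef_pos"],s["ee_rot"],s["grip_width"])
E
python3 a.py
```

```text
pics
top bed [0.5531 0.0999 0.0012] 0.92
top wheel [0.5501 0.103  0.0598] 0.63
top wheel [ 0.5052 -0.2623  0.0633] 0.3
top mark [0.5487 0.193  0.0918] 0.66
top hole [0.5573 0.0504 0.0714] 0.76
top pointer_tip [0.6381 0.1394 0.0917] 0.47
top pin [ 0.4209 -0.2241  0.0022] 0.62
top pin [ 0.4962 -0.1832 -0.0013] 0.61
top pin [ 0.5056 -0.2627  0.0019] 0.45
top pin_head [ 0.5012 -0.182   0.0573] 0.59
top pin_head [ 0.5037 -0.2582  0.0619] 0.47
top pin_head [ 0.4238 -0.2285  0.0598] 0.43
top pin_block [ 0.5149 -0.2799 -0.0024] 0.66
top pin_block [0.6381 0.14   0.0927] 0.35
top last_a [ 0.7417 -0.2035 -0.0003] 0.95
top last_a [0.559  0.0455 0.0709] 0.46
top rivet_jar [0.5919 0.4311 0.0021] 0.74
scene bed [0.5541 0.0987 0.0025] 0.64
scene wheel [0.5509 0.1044 0.0585] 0.65
scene wheel [ 0.7439 -0.1987 -0.0032] 0.54
scene mark [0.5494 0.1946 0.0928] 0.87
scene hole [0.5537 0.0503 0.0688] 0.73
scene pointer_tip [0.6355 0.1388 0.0915] 0.57
scene pin [ 0.4997 -0.1833  0.0017] 0.76
scene pin [ 0.425  -0.2249  0.0006] 0.73
scene pin [ 0.5087 -0.2628  0.0058] 0.61
scene pin_head [ 0.4992 -0.1851  0.0621] 0.62
scene pin_head [ 0.5074 -0.2664  0.0616] 0.58
scene pin_head [ 0.4271 -0.2277  0.0585] 0.57
scene pin_block [ 0.5126 -0.2794  0.0027] 0.71
scene last_a [ 0.7451 -0.201  -0.0029] 0.84
scene last_a [0.6734 0.0253 0.057 ] 0.69
scene glue_tin [ 0.6283 -0.3501  0.0007] 0.67
scene rivet_jar [0.596  0.4279 0.0022] 0.94
scene collar [0.6762 0.025  0.0575] 0.53
1.3 [ 0.2401 -0.5225  0.2314] [[ 0.9087  0.4175  0.    ]
 [ 0.4175 -0.9087 -0.0001]
 [-0.      0.0001 -1.    ]] 0.08588260284591165
```

View pictures.

```bash
python3 -c "
import cv2,numpy as np
a=cv2.imread('pics/top0.png');b=cv2.imread('pics/scene0.png')
cv2.imwrite('pics/top0b.png',cv2.resize(a,(800,600),interpolation=2))"
```

```text
(no output)
```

View pics/top0.png

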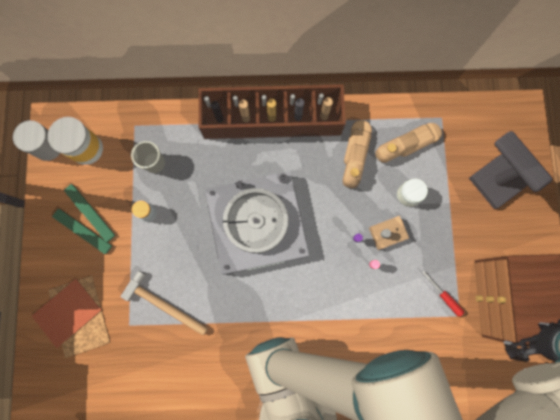

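View pics/scene0.png

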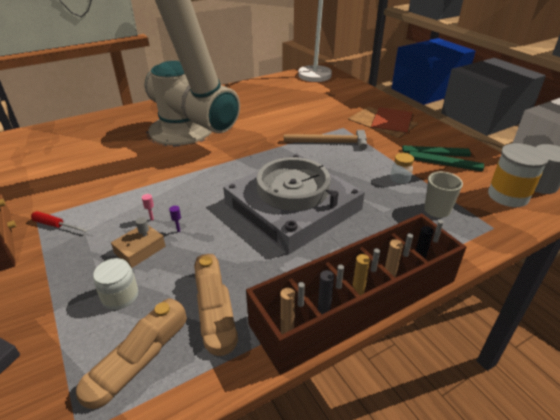

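The top view shows the cam box at about (257,222), with the mark pointing left at (222,221), the hole at (274,219) and the pointer at (240,184). Three pin shapes stand at top-view pixels: purple (358,238), pink (375,264) and grey (386,233). Only the grey one stands in the wooden block and looks like steel, so it fits. I'll confirm it in an enlarged crop later. The wheel comes first.

```bash
cat >> h.py <<'E'
def to_tool(target,yaw=None):
    "shift in tool mm to world target, and turn about tool z to bring tool x to yaw (deg)"
    s=read_state();R=np.array(s["ee_rot"]);sh=R.T@(np.array(target)-s["eef_pos"])*1000
    y0=np.degrees(np.arctan2(R[1,0],R[0,0]))
    return sh.round(1),(None if yaw is None else np.radians(y0-yaw).round(4)),round(y0,2)
E
python3 -c "
from h import *
c=camera('wrist');print(np.array(c['mount']).round(4),c['fx'],c['cx'],c['cy'])
print(to_tool([0.44,0.08,0.30],90))"
```

```text
[[-5.000e-04 -9.645e-01 -2.641e-01  6.670e-02]
 [ 1.000e+00 -4.000e-04 -5.000e-04 -1.000e-04]
 [ 4.000e-04 -2.641e-01  9.645e-01 -1.447e-01]
 [ 0.000e+00  0.000e+00  0.000e+00  1.000e+00]] 370.952773994164 276.6125009010478 208.50946139107484
(array([ 433.2, -464. ,  -68.7]), np.float64(-1.1401), np.float64(24.68))
```

```bash
python3 -c "
from h import *
print(to_tool([0.53,0.09,0.22],125))"
```

```text
(array([ 519.2, -435.5,   11.3]), np.float64(-1.7509), np.float64(24.68))
```

Emit:
{"name": "apply_moves", "arguments": {
  "plan": [
    [519,-435,11,0,0,-1.75],
    [519,-435,11,0,0,-1.75],
    [519,-435,11,0,0,-1.75],
    [519,-435,11,0,0,-1.75],
    [519,-435,11,0,0,-1.75],
    [519,-435,11,0,0,-1.75],
    [519,-435,11,0,0,-1.75],
    [519,-435,11,0,0,-1.75],
    [519,-435,11,0,0,-1.75],
    [519,-435,11,0,0,-1.75],
    [519,-435,11,0,0,-1.75],
    [519,-435,11,0,0,-1.75]
  ],
  "grip": -0.1
}}

```text
time_s: 2.85
eef_pos: [0.5313, 0.0928, 0.2199]
ee_rot: [[-0.577, 0.817, 0.001], [0.817, 0.577, 0.001], [0.001, 0.001, -1.0]]
wrist_force: [-0.4, 0.3, -0.1]
grip_width: 0.0385
grasp_force: 0.0
```

```bash
cat > w.py <<'E'
from h import *
import sys
np.set_printoptions(precision=4,suppress=True)
s=read_state(); c=camera("wrist"); n=sys.argv[1]
cv2.imwrite(f"pics/{n}.png",cv2.cvtColor(c["frame"],cv2.COLOR_RGB2BGR))
for t in sys.argv[2:]:
    for r in landmark_of(c,t)[:2]: print(t,np.array(r["point"]),round(r["confidence"],2))
print(s["time_s"],np.array(s["eef_pos"]))
np.savez(f"pics/{n}.npz",pos=s["eef_pos"],rot=s["ee_rot"])
E
python3 w.py w1 wheel mark hole pointer_tip bed
```

```text
wheel [0.5552 0.1009 0.0578] 0.67
mark [0.5529 0.1967 0.0973] 0.55
hole [0.5579 0.0493 0.0684] 0.74
pointer_tip [0.637  0.1393 0.0937] 0.66
pointer_tip [0.5511 0.1968 0.0961] 0.61
bed [0.5528 0.0979 0.0005] 0.81
2.85 [0.5313 0.0928 0.2199]
```

View pics/w1.png

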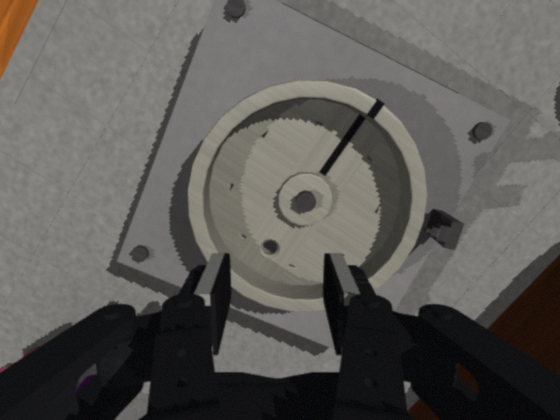

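The wrist view shows the wheel with its rim centred at about (308,196) and hub at (304,200). The mark's outer end is at (379,102), the hole at (270,246) and the pointer's tip at about (428,222). I'll refine the axle by fitting the rim circle to the image edges.

```bash
cat > fit.py <<'E'
from h import *
from scipy.optimize import brute,fmin
import sys
np.set_printoptions(precision=4,suppress=True)
n=sys.argv[1]; f=np.load(f"pics/{n}.npz"); st=dict(eef_pos=f["pos"],ee_rot=f["rot"])
g=cv2.GaussianBlur(cv2.imread(f"pics/{n}.png",0),(0,0),1.5).astype(np.float32)
G=np.hypot(cv2.Sobel(g,cv2.CV_32F,1,0),cv2.Sobel(g,cv2.CV_32F,0,1))
c=camera("wrist")
M=np.eye(4);M[:3,:3]=st["ee_rot"];M[:3,3]=st["eef_pos"];W=np.linalg.inv(M@np.array(c["mount"]))
def px(P):
    q=(W[:3,:3]@np.asarray(P).T).T+W[:3,3];q=q@K(c).T;return q[:,:2]/q[:,2:]
a=np.radians(np.arange(0,360,2))
def samp(p):
    s=0
    for r in (.090,.078):
        P=np.c_[p[0]+r*np.cos(a),p[1]+r*np.sin(a),0*a+.094];u=px(P).astype(np.float32)
        v=cv2.remap(G,u[:,:1].copy(),u[:,1:].copy(),cv2.INTER_LINEAR).ravel();s+=np.minimum(v,60)[u[:,1]<250].mean()
    return -s
r=brute(samp,[(.54,.566),(.088,.114)],Ns=27,finish=fmin);print("axle",r,samp(r))
for q in sys.argv[2:]:
    u,v,z=map(float,q.split(","));p=ray(c,(u,v),z,st);d=p[:2]-r
    print(q,p,"r",np.hypot(*d),"ang",np.degrees(np.arctan2(d[1],d[0])))
E
python3 fit.py w1 380,101,.094 330,163,.070 428,222,.094 270,246,.070 304,201,.082
python3 -c "
import cv2;a=cv2.imread('pics/w1.png')[60:260,180:470];cv2.imwrite('pics/w1c.png',cv2.resize(a,None,fx=2.7,fy=2.7,interpolation=2))"
```

```text
axle [0.5528 0.1019] -116.142525
380,101,.094 [0.5495 0.1927 0.094 ] r 0.09083758076451508 ang 92.10683309287116
330,163,.070 [0.5522 0.137  0.07  ] r 0.035073826755273076 ang 91.06203689010512
428,222,.094 [0.636 0.145 0.094] r 0.0936681493304349 ang 27.402497036261785
270,246,.070 [0.5535 0.0516 0.07  ] r 0.05026505626494343 ang -89.26790880965952
304,201,.082 [0.5513 0.1018 0.082 ] r 0.0015894472691928125 ang -176.60240794485364
```

View pics/w1c.png

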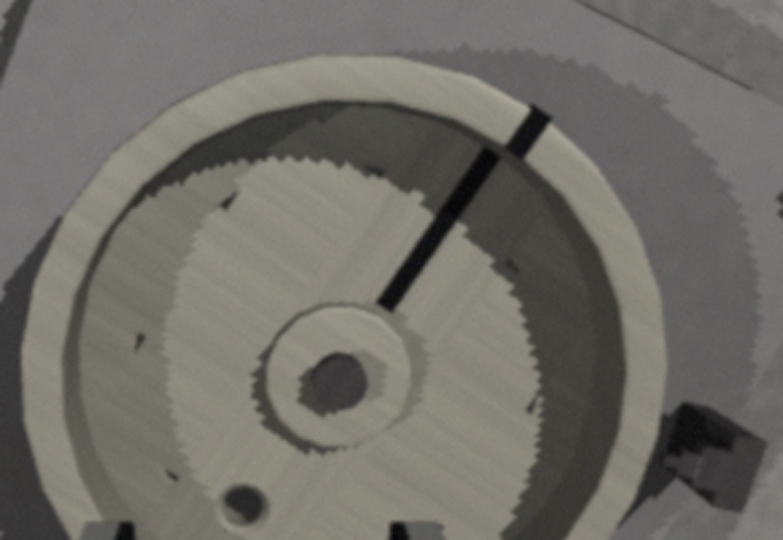

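```bash
python3 -c "
from h import *
print(to_tool([0.484,0.0537,0.078],125))"
```

```text
(array([ -2.2, -57.3, 142.5]), np.float64(-0.0028), np.float64(124.84))
```

Emit:
{"name": "apply_moves", "arguments": {
  "plan": [
    [-2,-57,30,0,0,0],
    [-2,-57,60,0,0,0],
    [-2,-57,90,0,0,0],
    [-2,-57,110,0,0,0],
    [-2,-57,125,0,0,0],
    [-2,-57,135,0,0,0],
    [-2,-57,142,0,0,0],
    [-2,-57,142,0,0,0]
  ]
}}

```text
time_s: 4.2
eef_pos: [0.4843, 0.055, 0.0781]
ee_rot: [[-0.573, 0.82, -0.0], [0.82, 0.573, -0.0], [0.0, -0.0, -1.0]]
wrist_force: [0.5, -0.1, -0.4]
grip_width: 0.0387
grasp_force: 0.0
```

Emit:
{"name": "apply_moves", "arguments": {
  "plan": [
    [0,0,0,0,0,0],
    [0,0,0,0,0,0],
    [0,0,0,0,0,0],
    [0,0,0,0,0,0]
  ],
  "grip": -1,
  "force": 40
}}

```text
time_s: 4.7
eef_pos: [0.4845, 0.0539, 0.0789]
ee_rot: [[-0.573, 0.82, 0.0], [0.82, 0.573, -0.002], [-0.002, -0.001, -1.0]]
wrist_force: [-0.2, -4.3, 3.0]
grip_width: 0.0098
grasp_force: 38.5
```

Emit:
{"name": "apply_moves", "arguments": {
  "plan": [
    [3.4,0.1,0,0,0,0.04],
    [10.1,0.6,0,0,0,0.12],
    [17.5,1.8,0,0,0,0.21],
    [24.8,3.8,0,0,0,0.3],
    [31.9,6.3,0,0,0,0.39],
    [38.8,9.5,0,0,0,0.48],
    [45.3,13.3,0,0,0,0.57],
    [51.5,17.6,0,0,0,0.66],
    [57.3,22.5,0,0,0,0.75],
    [62.6,27.9,0,0,0,0.84],
    [66.8,33.1,0,0,0,0.92],
    [70.7,38.6,0,0,0,1.0]
  ]
}}

```text
time_s: 6.2
eef_pos: [0.4751, 0.1331, 0.0789]
ee_rot: [[0.382, 0.924, -0.001], [0.924, -0.382, -0.004], [-0.004, 0.001, -1.0]]
wrist_force: [-1.0, -9.1, 4.2]
grip_width: 0.0096
grasp_force: 42.7
```

```bash
python3 w.py w2 mark pointer_tip wheel; python3 -c "
from h import *
s=read_state();print(s['eef_pos'],s['wrist_force'],s['torque'])
d=np.array(s['eef_pos'])[:2]-[.5528,.1019];print(np.hypot(*d),np.degrees(np.arctan2(d[1],d[0])))
import cv2;a=cv2.imread('pics/w2.png');cv2.imwrite('pics/w2b.png',cv2.resize(a,(800,600),interpolation=2))"
```

```text
wheel [0.558  0.1034 0.0595] 0.7
6.2 [0.4751 0.1331 0.0789]
[0.4753693  0.13398947 0.07889662] [-2.15388391 -5.0089397   3.63728974] [-0.89797501  0.22581079 -0.6767017 ]
0.08381674768434862 157.48950373073714
```

View pics/w2b.png

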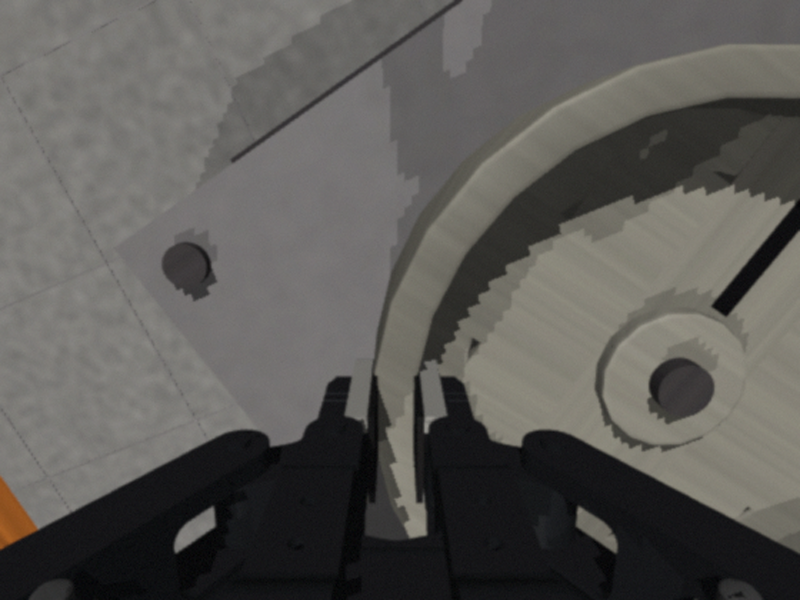

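Emit:
{"name": "apply_moves", "arguments": {
  "plan": [
    [0,0,0,0,0,0],
    [0,0,0,0,0,0],
    [0,0,0,0,0,0],
    [0,0,-30,0,0,0],
    [0,0,-60,0,0,0],
    [-5,60,-100,0,0,0],
    [-10,110,-141,0,0,0],
    [-10,140,-141,0,0,0],
    [-10,140,-141,0,0,0]
  ],
  "grip": -0.1
}}

```text
time_s: 7.52
eef_pos: [0.6043, 0.0715, 0.2197]
ee_rot: [[0.382, 0.924, 0.003], [0.924, -0.382, -0.0], [0.001, 0.003, -1.0]]
wrist_force: [-1.0, -0.1, 0.2]
grip_width: 0.0383
grasp_force: 0.0
```

```bash
python3 w.py w3 mark pointer_tip hole wheel; python3 fit.py w3; python3 -c "
import cv2;a=cv2.imread('pics/w3.png');cv2.imwrite('pics/w3b.png',cv2.resize(a,(800,600),interpolation=2))"
```

```text
mark [0.6293 0.1589 0.0969] 0.91
pointer_tip [0.6345 0.1371 0.0936] 0.94
hole [0.5126 0.0723 0.0653] 0.69
wheel [0.5539 0.1004 0.0594] 0.7
7.525 [0.6043 0.0715 0.2197]
axle [0.5516 0.1019] -107.39247
```

View pics/w3b.png

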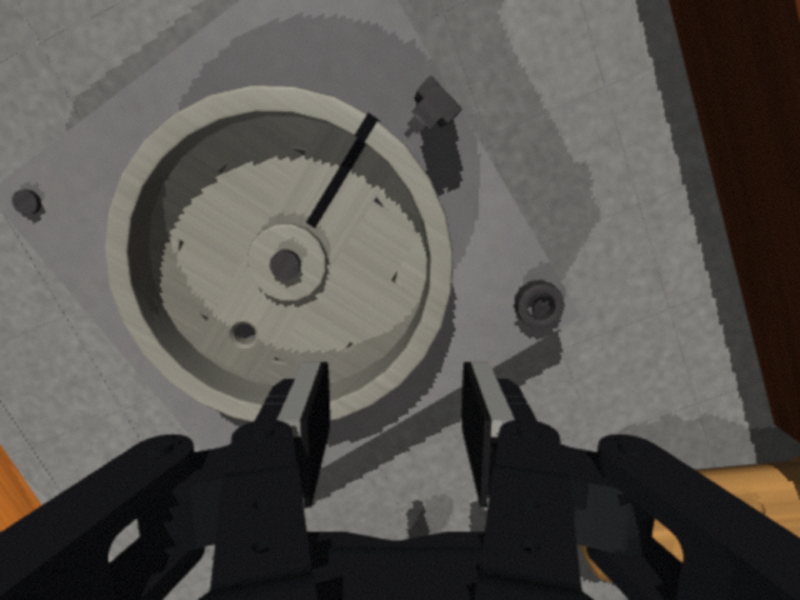

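The view (800 px wide) shows the pointer's tip at about (406,134) and the mark's outer end at (373,117), so the mark is still counter-clockwise of the pointer. The hole is at (244,332) and the collar at (540,303).

```bash
python3 fit.py w3 284.5,93.8,.094 261.5,82,.094 220,153,.070 170.5,232,.070 199.5,184.5,.082; python3 -c "
from h import *
print(to_tool([0.4741,0.1340,0.0785],67))"
```

```text
axle [0.5515 0.1019] -107.38426
284.5,93.8,.094 [0.6385 0.1395 0.094 ] r 0.09469268853580819 ang 23.378145174418123
261.5,82,.094 [0.6267 0.1528 0.094 ] r 0.09076535951901768 ang 34.089451674297486
220,153,.070 [0.5753 0.1181 0.07  ] r 0.028769834693668835 ang 34.24100062111354
170.5,232,.070 [0.5095 0.0741 0.07  ] r 0.05039104099816925 ang -146.5622998914032
199.5,184.5,.082 [0.5527 0.1027 0.082 ] r 0.0013692261695767355 ang 35.67937977679849
(array([   8.3, -139.5,  140.7]), np.float64(0.0124), np.float64(67.71))
```

Emit:
{"name": "apply_moves", "arguments": {
  "plan": [
    [8,-60,0,0,0,0],
    [8,-110,20,0,0,0],
    [8,-139.5,50,0,0,0],
    [8,-139.5,90,0,0,0],
    [8,-139.5,120,0,0,0],
    [8,-139.5,134,0,0,0],
    [8,-139.5,141,0,0,0],
    [8,-139.5,141,0,0,0]
  ]
}}

```text
time_s: 8.88
eef_pos: [0.4757, 0.1333, 0.0786]
ee_rot: [[0.38, 0.925, 0.001], [0.925, -0.38, -0.0], [0.0, 0.001, -1.0]]
wrist_force: [-0.3, 0.5, -0.6]
grip_width: 0.0384
grasp_force: 0.0
```

Emit:
{"name": "apply_moves", "arguments": {
  "plan": [
    [0,0,0,0,0,0],
    [0,0,0,0,0,0],
    [0,0,0,0,0,0],
    [0,0,0,0,0,0],
    [2.5,0,0,0,0,0.03],
    [6.7,0.3,0,0,0,0.08],
    [10.9,0.7,0,0,0,0.13],
    [14.2,1.2,0,0,0,0.17],
    [15.3,1.4,0,0,0,0.183],
    [15.3,1.4,0,0,0,0.183]
  ],
  "grip": -1
}}

```text
time_s: 10.12
eef_pos: [0.4812, 0.1455, 0.0792]
ee_rot: [[0.542, 0.84, -0.002], [0.84, -0.542, -0.002], [-0.003, -0.0, -1.0]]
wrist_force: [-4.1, -4.4, 7.4]
grip_width: 0.0095
grasp_force: 39.9
```

Emit:
{"name": "apply_moves", "arguments": {
  "plan": [
    [0,0,0,0,0,0],
    [0,0,0,0,0,0],
    [0,0,0,0,0,0],
    [0,0,-30,0,0,0],
    [0,0,-60,0,0,0],
    [20,60,-100,0,0,0],
    [30,110,-141,0,0,0],
    [30,110,-141,0,0,0],
    [30,110,-141,0,0,0]
  ],
  "grip": -0.1
}}

```text
time_s: 11.25
eef_pos: [0.5924, 0.1121, 0.2196]
ee_rot: [[0.543, 0.84, 0.001], [0.84, -0.543, 0.0], [0.001, 0.001, -1.0]]
wrist_force: [0.8, -0.8, -0.8]
grip_width: 0.0382
grasp_force: 0.0
```

```bash
python3 w.py w4 mark pointer_tip hole wheel; python3 fit.py w4; python3 -c "
import cv2;a=cv2.imread('pics/w4.png');cv2.imwrite('pics/w4b.png',cv2.resize(a,(800,600),interpolation=2))"
```

```text
mark [0.6326 0.1455 0.0958] 0.78
pointer_tip [0.6385 0.1386 0.0941] 0.97
wheel [0.5534 0.0977 0.057 ] 0.78
11.25 [0.5924 0.1121 0.2196]
axle [0.5511 0.1016] -110.57743
```

View pics/w4b.png

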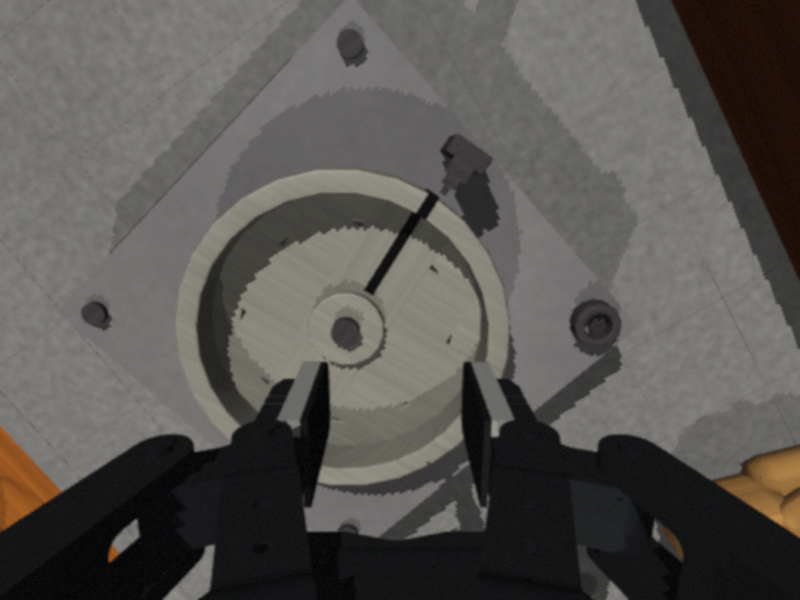

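The mark's outer end is now at (433,193), just beside the pointer's tip at (443,190). I'll work out the remaining angle.

```bash
python3 fit.py w4 310.3,133.2,.094 303.1,135.3,.094 259,203,.070; python3 - <<'E'
import cv2
a=cv2.imread('pics/w4.png')[80:160,250:360];cv2.imwrite('pics/w4c.png',cv2.resize(a,None,fx=7,fy=7,interpolation=2))
E
```

```text
axle [0.5511 0.1016] -110.56
310.3,133.2,.094 [0.639  0.1401 0.094 ] r 0.09588759678999788 ang 23.626214636141217
303.1,135.3,.094 [0.6339 0.1416 0.094 ] r 0.09189279034478601 ang 25.78504296866823
259,203,.070 [0.5753 0.1125 0.07  ] r 0.026484518354175243 ang 24.282253931816996
```

View pics/w4c.png

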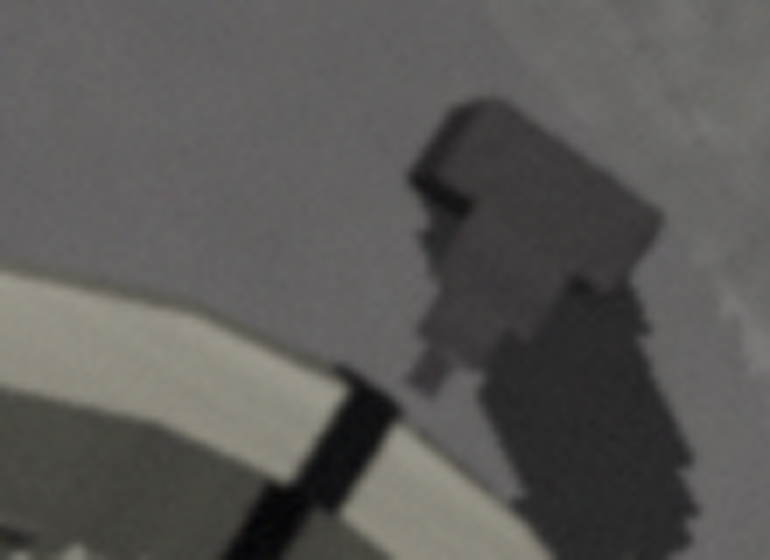

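```bash
python3 fit.py w4 310.9,135.2,.094 303.1,135.3,.094 ; python3 -c "
from h import *
import math
a=math.radians(147.2)
print(to_tool([.5515+.084*math.cos(a),.1018+.084*math.sin(a),0.0785],57.1))"
```

```text
axle [0.5511 0.1016] -110.580536
310.9,135.2,.094 [0.6386 0.1386 0.094 ] r 0.09498857780415525 ang 22.92908756981785
303.1,135.3,.094 [0.6339 0.1416 0.094 ] r 0.09190596490265746 ang 25.789472661834356
(array([ -30.2, -110.7,  140.5]), np.float64(0.0018), np.float64(57.21))
```

Emit:
{"name": "apply_moves", "arguments": {
  "plan": [
    [-30,-60,0,0,0,0],
    [-30,-110.5,40,0,0,0],
    [-30,-110.5,90,0,0,0],
    [-30,-110.5,120,0,0,0],
    [-30,-110.5,134,0,0,0],
    [-30,-110.5,140.5,0,0,0],
    [-30,-110.5,140.5,0,0,0]
  ]
}}

```text
time_s: 12.52
eef_pos: [0.4827, 0.1471, 0.0792]
ee_rot: [[0.542, 0.84, 0.001], [0.84, -0.542, 0.0], [0.001, 0.001, -1.0]]
wrist_force: [0.7, 0.3, 0.1]
grip_width: 0.0386
grasp_force: 0.0
```

Emit:
{"name": "apply_moves", "arguments": {
  "plan": [
    [0,0,0,0,0,0],
    [0,0,0,0,0,0],
    [0,0,0,0,0,0],
    [0,0,0,0,0,0],
    [1.3,0,0,0,0,0.015],
    [2.9,0,0,0,0,0.035],
    [4.2,0.1,0,0,0,0.05],
    [4.2,0.1,0,0,0,0.05],
    [4.2,0.1,0,0,0,0.05]
  ],
  "grip": -1
}}

```text
time_s: 13.65
eef_pos: [0.4841, 0.1497, 0.0798]
ee_rot: [[0.584, 0.812, 0.0], [0.812, -0.584, -0.001], [-0.001, 0.001, -1.0]]
wrist_force: [-2.9, -1.1, 7.2]
grip_width: 0.0094
grasp_force: 39.0
```

Emit:
{"name": "apply_moves", "arguments": {
  "plan": [
    [0,0,0,0,0,0],
    [0,0,0,0,0,0],
    [0,0,0,0,0,0],
    [0,0,-30,0,0,0],
    [0,0,-60,0,0,0],
    [20,60,-100,0,0,0],
    [30,110,-141,0,0,0],
    [30,110,-141,0,0,0],
    [30,110,-141,0,0,0]
  ],
  "grip": -0.1
}}

```text
time_s: 14.78
eef_pos: [0.5913, 0.1106, 0.2194]
ee_rot: [[0.584, 0.812, -0.001], [0.812, -0.584, 0.0], [-0.0, -0.001, -1.0]]
wrist_force: [-0.2, -0.2, -0.9]
grip_width: 0.0383
grasp_force: 0.0
```

```bash
python3 w.py w5 mark pointer_tip wheel; python3 fit.py w5; python3 - <<'E'
from h import *
print(to_tool([0.507,-0.25,0.22],0))
c=camera("scene"); 
for t in ["pin","pin_head","pin_block"]:
    print([ (t,np.round(r["point"],4),round(r["confidence"],2)) for r in landmark_of(c,t)[:4]])
b=cv2.cvtColor(c["frame"],cv2.COLOR_RGB2BGR)[170:280,90:230]
a=cv2.imread('pics/w5.png')[80:160,250:360]
cv2.imwrite('pics/m5.png',np.hstack([cv2.resize(a,(400,291),interpolation=2),cv2.resize(b,(370,291),interpolation=2)]))
E
```

```text
mark [0.6353 0.1416 0.1001] 0.7
pointer_tip [0.6367 0.1411 0.0957] 0.65
wheel [0.5528 0.0995 0.0573] 0.69
14.775 [0.5913 0.1106 0.2194]
axle [0.5512 0.1016] -111.215004
(array([-341.6,  143.7,   -1.1]), np.float64(0.9487), np.float64(54.36))
[('pin', array([ 0.5084, -0.2592,  0.0039]), 0.76), ('pin', array([ 0.4995, -0.1858, -0.0005]), 0.56), ('pin', array([ 0.4222, -0.2219,  0.0007]), 0.5)]
[('pin_head', array([ 0.5083, -0.2649,  0.0659]), 0.54), ('pin_head', array([ 0.4229, -0.2275,  0.0594]), 0.54), ('pin_head', array([ 0.4957, -0.186 ,  0.0574]), 0.52)]
[('pin_block', array([ 0.5123, -0.2796,  0.0053]), 0.74), ('pin_block', array([ 0.6231, -0.3519, -0.0009]), 0.66)]
```

View pics/m5.png

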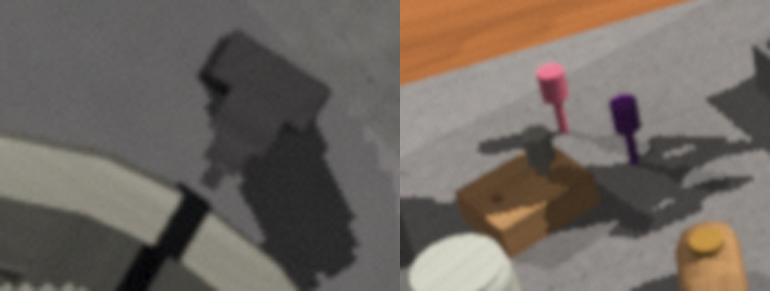

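The mark now faces the pointer, with its end at (195,197) and the tip at (212,180) in the left crop, within about 1°. In the right crop the candidates are pink (552,85), purple (625,110) and grey steel (537,140). Only the grey one stands in the wooden block, so it is the timing pin.

Emit:
{"name": "apply_moves", "arguments": {
  "plan": [
    [-369,139,0,0,0,0.539],
    [-369,139,0,0,0,0.539],
    [-369,139,0,0,0,0.539],
    [-369,139,0,0,0,0.539],
    [-369,139,0,0,0,0.539],
    [-369,139,0,0,0,0.539],
    [-369,139,0,0,0,0.539],
    [-369,139,0,0,0,0.539],
    [-369,139,0,0,0,0.539]
  ],
  "grip": 0.05
}}

```text
time_s: 16.35
eef_pos: [0.4891, -0.2683, 0.2197]
ee_rot: [[0.917, 0.399, 0.0], [0.399, -0.917, 0.001], [0.001, -0.001, -1.0]]
wrist_force: [-0.2, -0.7, -0.4]
grip_width: 0.0452
grasp_force: 0.0
```

```bash
python3 w.py w6 pin pin_head pin_block; python3 - <<'E'
from h import *
f=np.load("pics/w6.npz");st=dict(eef_pos=f["pos"],ee_rot=f["rot"])
c=camera("wrist")
for r in cut_out(c,"pin")[:3]:
    m=r["pixels"].astype(np.uint8);ys,xs=np.where(m)
    (cx,cy),rad=cv2.minEnclosingCircle(np.c_[xs,ys].astype(np.float32))
    col=c["frame"][m>0].mean(0)
    print(round(r["confidence"],2),xs.min(),xs.max(),ys.min(),ys.max(),cx,cy,rad,col.round(),ray(c,(cx,cy),.070,st))
E
```

```text
pin [ 0.4197 -0.2266 -0.0003] 0.76
pin [ 0.5093 -0.2637  0.003 ] 0.57
pin_head [ 0.4992 -0.1854  0.0614] 0.89
pin_head [ 0.5064 -0.2646  0.0634] 0.69
16.35 [ 0.4891 -0.2683  0.2197]
0.73 264 294 152 184 278.8153991699219 168.0501251220703 16.58675765991211 [121. 117. 105.] [ 0.50764299 -0.26170045  0.07      ]
0.67 167 203 123 155 185.34042358398438 140.12765502929688 19.043840408325195 [ 80.  32. 102.] [ 0.49865654 -0.1857055   0.07      ]
0.62 184 217 218 257 203.5 237.5 22.1473331451416 [160.  76.  95.] [ 0.42850395 -0.22709042  0.07      ]
```

Emit:
{"name": "apply_moves", "arguments": {
  "plan": [
    [19,2.5,40,0,0,0],
    [19,2.5,90,0,0,0],
    [19,2.5,120,0,0,0],
    [19,2.5,145,0,0,0],
    [19,2.5,160,0,0,0],
    [19,2.5,167.5,0,0,0],
    [19,2.5,167.5,0,0,0]
  ]
}}

```text
time_s: 17.52
eef_pos: [0.5074, -0.2648, 0.0524]
ee_rot: [[0.918, 0.398, 0.0], [0.398, -0.918, -0.0], [0.0, 0.0, -1.0]]
wrist_force: [0.0, -0.7, 1.2]
grip_width: 0.0448
grasp_force: 0.0
```

Emit:
{"name": "apply_moves", "arguments": {
  "plan": [
    [0,0,0,0,0,0],
    [0,0,0,0,0,0],
    [0,0,0,0,0,0],
    [0,0,0,0,0,0]
  ],
  "grip": -1,
  "force": 30
}}

```text
time_s: 18.02
eef_pos: [0.5079, -0.2652, 0.0533]
ee_rot: [[0.918, 0.397, 0.002], [0.397, -0.918, -0.001], [0.001, 0.002, -1.0]]
wrist_force: [-0.1, 0.6, 6.4]
grip_width: 0.0228
grasp_force: 29.4
```

Emit:
{"name": "apply_moves", "arguments": {
  "plan": [
    [0,0,-15,0,0,0],
    [0,0,-40,0,0,0],
    [0,0,-75,0,0,0],
    [0,0,-115,0,0,0],
    [10,-40,-147,0,0,0],
    [25,-95,-147,0,0,0],
    [40,-152,-147,0,0,0],
    [55,-210,-147,0,0,0],
    [70,-265,-147,0,0,0],
    [80,-300,-147,0,0,0],
    [84,-319,-147,0,0,0],
    [84,-319,-147,0,0,0]
  ]
}}

```text
time_s: 19.52
eef_pos: [0.4569, 0.0624, 0.1997]
ee_rot: [[0.917, 0.4, 0.0], [0.4, -0.917, -0.0], [0.0, 0.0, -1.0]]
wrist_force: [1.0, -0.5, -1.0]
grip_width: 0.0227
grasp_force: 29.5
```

```bash
sleep 0; python3 w.py w7 hole mark wheel pin pin_head; python3 fit.py w7; python3 -c "
from h import *
a=cv2.imread('pics/w7.png');cv2.imwrite('pics/w7b.png',cv2.resize(a,(800,600),interpolation=2))
s=read_state();print(s['grip_width'],s['wrist_force'])"
```

```text
hole [0.5071 0.0773 0.0708] 0.72
wheel [0.5567 0.1015 0.0561] 0.92
pin [ 0.4228 -0.2288 -0.0006] 0.97
pin [0.4563 0.0618 0.1522] 0.96
pin_head [ 0.4208 -0.2273  0.0585] 0.87
pin_head [0.4562 0.0652 0.2092] 0.58
19.525 [0.4569 0.0624 0.1997]
axle [0.5531 0.1025] -67.1872
0.023037465608875957 [-0.60475095  0.27732576  0.0437546 ]
```

View pics/w7b.png

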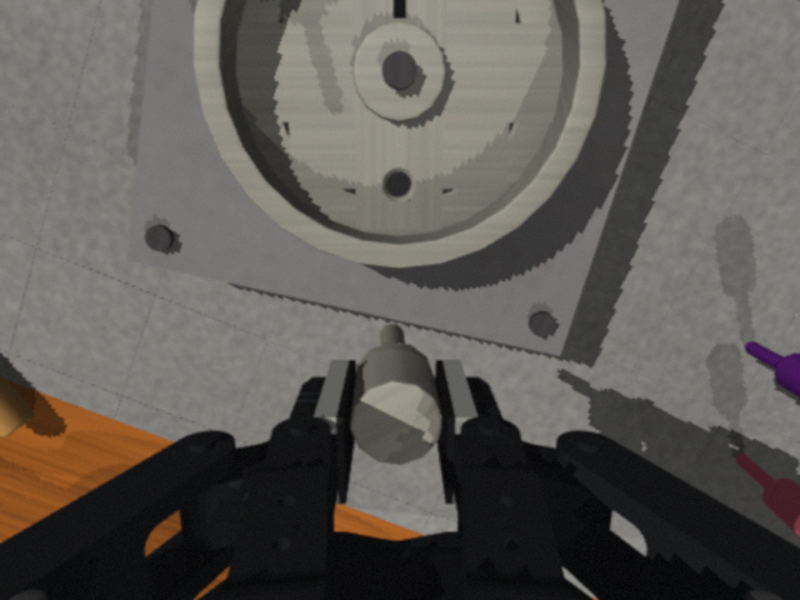

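The view (800 px wide) shows the hole clear at (398,183) and the steel pin upright in the fingers, with its foot at about (392,332). Next is the foot-to-hole offset.

```bash
cat > p.py <<'E'
from h import *
np.set_printoptions(precision=4,suppress=True)
f=np.load("pics/w7.npz");st=dict(eef_pos=f["pos"],ee_rot=f["rot"]);R=f["rot"];c=camera("wrist")
g=cv2.imread("pics/w7.png",0)
w=g[114:142,262:295];m=(w<75);ys,xs=np.where(m);print("dark",m.sum(),xs.mean()+262,ys.mean()+114,xs.min()+262,xs.max()+262,ys.min()+114,ys.max()+114)
h=ray(c,(xs.mean()+262,ys.mean()+114),.068,st);print("hole",h)
for uv in [(274.4,232.4),(275.5,232)]:
    p=ray(c,uv,f["pos"][2]-.048,st);print("foot",p,"tool",R.T@(p-f["pos"])*1000)
# shank rows: find left/right edges
for y in (228,232,236,240): print(y,g[y,258:294].tolist())
h2=ray(c,(280,49),.082,st);print("hub",h2)
E
python3 p.py
```

```text
dark 263 277.6083650190114 128.39163498098858 269 287 120 137
hole [0.5044 0.0825 0.068 ]
foot [0.4566 0.0638 0.1517] tool [ 0.3352 -1.4569 47.9997]
foot [0.4571 0.0634 0.1517] tool [ 0.5663 -0.8536 47.9999]
228 [124, 124, 124, 128, 127, 129, 132, 133, 134, 131, 123, 107, 99, 90, 83, 78, 75, 69, 63, 58, 69, 86, 106, 118, 122, 113, 105, 88, 85, 108, 113, 93, 81, 71, 64, 68]
232 [123, 122, 121, 121, 126, 128, 126, 124, 111, 101, 97, 96, 91, 85, 82, 79, 72, 67, 61, 56, 51, 45, 43, 54, 90, 117, 126, 126, 127, 126, 127, 128, 126, 127, 127, 128]
236 [130, 127, 126, 125, 126, 125, 126, 121, 106, 97, 97, 96, 90, 86, 85, 80, 74, 67, 61, 57, 50, 46, 41, 44, 65, 113, 130, 134, 132, 132, 128, 131, 130, 130, 130, 129]
240 [123, 122, 120, 120, 121, 120, 124, 122, 106, 97, 91, 88, 88, 83, 80, 82, 78, 77, 74, 71, 72, 80, 69, 59, 59, 79, 103, 118, 123, 124, 129, 131, 129, 126, 126, 128]
hub [0.5524 0.1018 0.082 ]
```

Emit:
{"name": "apply_moves", "arguments": {
  "plan": [
    [30,1,0,0,0,0],
    [51,1.8,10,0,0,0],
    [51,1.8,40,0,0,0],
    [51,1.8,60,0,0,0],
    [51,1.8,70,0,0,0],
    [51,1.8,75,0,0,0],
    [51,1.8,78,0,0,0],
    [51,1.8,81,0,0,0],
    [51,1.8,83,0,0,0],
    [51,1.8,83,0,0,0]
  ],
  "force": 25
}}

```text
time_s: 21.18
eef_pos: [0.505, 0.08, 0.1163]
ee_rot: [[0.918, 0.398, 0.0], [0.398, -0.918, -0.0], [0.0, 0.0, -1.0]]
wrist_force: [0.1, 0.6, 0.4]
grip_width: 0.0227
grasp_force: 29.5
```

Emit:
{"name": "apply_moves", "arguments": {
  "plan": [
    [0,0,2,0,0,0],
    [0,0,4,0,0,0],
    [0,0,6,0,0,0],
    [0,0,8,0,0,0],
    [0,0,10,0,0,0],
    [0,0,11,0,0,0],
    [0,0,11,0,0,0]
  ],
  "grip": -1,
  "force": 25
}}

```text
time_s: 22.05
eef_pos: [0.505, 0.08, 0.1052]
ee_rot: [[0.918, 0.398, -0.0], [0.398, -0.918, -0.0], [-0.0, 0.0, -1.0]]
wrist_force: [0.7, 0.1, -1.2]
grip_width: 0.0225
grasp_force: 29.5
```

Emit:
{"name": "apply_moves", "arguments": {
  "plan": [
    [0,0,0.5,0,0,0],
    [0,0,1,0,0,0],
    [0,0,1.5,0,0,0],
    [0,0,1.5,0,0,0]
  ]
}}

```text
time_s: 22.55
eef_pos: [0.5053, 0.08, 0.1043]
ee_rot: [[0.918, 0.397, 0.001], [0.397, -0.918, 0.0], [0.001, 0.0, -1.0]]
wrist_force: [-0.9, 0.5, 4.5]
grip_width: 0.023
grasp_force: 29.9
```

Emit:
{"name": "apply_moves", "arguments": {
  "plan": [
    [0,-0.7,0,0,0,0],
    [0,-1.4,0,0,0,0],
    [0,-2.1,0,0,0,0],
    [0.1,-2.8,0,0,0,0],
    [0.1,-2.8,0,0,0,0]
  ]
}}

```text
time_s: 23.18
eef_pos: [0.505, 0.0817, 0.1043]
ee_rot: [[0.917, 0.398, 0.002], [0.398, -0.917, -0.002], [0.001, 0.003, -1.0]]
wrist_force: [0.3, -3.6, 5.2]
grip_width: 0.0229
grasp_force: 29.5
```

Emit:
{"name": "apply_moves", "arguments": {
  "plan": [
    [0,-0.7,0,0,0,0],
    [0.1,-1.4,0,0,0,0],
    [0.2,-2.1,0,0,0,0],
    [0.2,-2.1,0,0,0,0],
    [0.2,-2.1,0,0,0,0]
  ]
}}

```text
time_s: 23.8
eef_pos: [0.5047, 0.0829, 0.1043]
ee_rot: [[0.917, 0.399, 0.003], [0.399, -0.917, -0.003], [0.001, 0.004, -1.0]]
wrist_force: [1.9, -5.9, 5.8]
grip_width: 0.0231
grasp_force: 29.2
```

Emit:
{"name": "apply_moves", "arguments": {
  "plan": [
    [0.1,-0.7,0,0,0,0],
    [0.2,-1.4,0,0,0,0],
    [0.3,-2.1,0,0,0,0],
    [0.3,-2.1,0,0,0,0],
    [0.3,-2.1,0,0,0,0]
  ]
}}

```text
time_s: 24.42
eef_pos: [0.5042, 0.0848, 0.1043]
ee_rot: [[0.917, 0.399, 0.003], [0.399, -0.917, -0.004], [0.001, 0.005, -1.0]]
wrist_force: [2.3, -7.0, 4.9]
grip_width: 0.0228
grasp_force: 29.2
```

Emit:
{"name": "apply_moves", "arguments": {
  "plan": [
    [0.1,-0.7,0,0,0,0],
    [0.2,-1.4,0,0,0,0],
    [0.3,-2.1,0,0,0,0],
    [0.3,-2.1,0,0,0,0],
    [0.3,-2.1,0,0,0,0]
  ]
}}

```text
time_s: 25.05
eef_pos: [0.5035, 0.0871, 0.1042]
ee_rot: [[0.917, 0.398, 0.003], [0.398, -0.917, -0.003], [0.001, 0.004, -1.0]]
wrist_force: [2.5, -6.1, 5.1]
grip_width: 0.0231
grasp_force: 29.2
```

```bash
python3 w.py w8 mark pointer_tip hole wheel
```

```text
hole [0.5056 0.0828 0.0695] 0.7
wheel [0.5542 0.0978 0.0591] 0.56
25.05 [0.5035 0.0871 0.1042]
```

```bash
cat > ang.py <<'E'
from h import *
import sys
n=sys.argv[1];f=np.load(f"pics/{n}.npz");c=camera("wrist")
M=np.eye(4);M[:3,:3]=f["rot"];M[:3,3]=f["pos"];W=np.linalg.inv(M@np.array(c["mount"]))
g=cv2.imread(f"pics/{n}.png",0)
for z,rs in ((.070,(.030,.036,.042,.048)),(.094,(.080,.084,.088))):
  for r in rs:
    d=np.arange(0,42,.5);a=np.radians(d);P=np.c_[.552+r*np.cos(a),.102+r*np.sin(a),0*a+z]
    q=(P@W[:3,:3].T+W[:3,3])@K(c).T;u=(q[:,:2]/q[:,2:]).astype(np.float32)
    ok=(u[:,1]>=0)&(u[:,1]<419)&(u[:,0]>0)&(u[:,0]<559)
    if ok.sum()<10: continue
    v=cv2.remap(g,u[:,:1].copy(),u[:,1:].copy(),1).ravel()
    k=ok&(v<45);print(z,r,"n",ok.sum(),"min",v[ok].min(),"mark ang",d[k].mean() if k.any() else None, k.sum()*.5)
E
for n in w5 w7 w8; do echo $n; python3 ang.py $n; done
```

```text
w5
0.07 0.03 n 84 min 15 mark ang 23.25 9.0
0.07 0.036 n 84 min 15 mark ang 23.5 7.5
0.07 0.042 n 84 min 15 mark ang 23.5 6.5
0.07 0.048 n 84 min 14 mark ang 23.5 5.5
0.094 0.08 n 84 min 15 mark ang 23.5 3.5
0.094 0.084 n 84 min 17 mark ang 23.5 3.5
0.094 0.088 n 84 min 16 mark ang 23.5 3.5
w7
0.07 0.03 n 84 min 23 mark ang 23.75 9.0
w8
0.07 0.03 n 84 min 17 mark ang 18.75 10.0
0.07 0.036 n 84 min 19 mark ang 18.5 8.5
0.07 0.042 n 84 min 19 mark ang 18.5 7.5
0.07 0.048 n 84 min 19 mark ang 18.5 6.5
```

Emit:
{"name": "apply_moves", "arguments": {
  "plan": [
    [0.1,-0.5,0,0,0,0],
    [0.2,-1,0,0,0,0],
    [0.3,-1.5,0,0,0,0],
    [0.3,-1.5,0,0,0,0]
  ]
}}

```text
time_s: 25.95
eef_pos: [0.5019, 0.0896, 0.1035]
ee_rot: [[0.918, 0.398, -0.0], [0.398, -0.918, -0.001], [-0.0, 0.001, -1.0]]
wrist_force: [1.7, -4.0, 1.3]
grip_width: 0.0228
grasp_force: 29.1
```

The vertical force has dropped, so the foot is entering the bore's chamfer. I'll lower it gently.

Emit:
{"name": "apply_moves", "arguments": {
  "plan": [
    [0,0,0.5,0,0,0],
    [0,0,1,0,0,0],
    [0,0,1.5,0,0,0],
    [0,0,1.5,0,0,0]
  ]
}}

```text
time_s: 26.45
eef_pos: [0.5017, 0.0902, 0.1021]
ee_rot: [[0.918, 0.398, -0.0], [0.398, -0.918, -0.0], [-0.0, -0.0, -1.0]]
wrist_force: [0.6, -3.9, -0.1]
grip_width: 0.0227
grasp_force: 29.1
```

Emit:
{"name": "apply_moves", "arguments": {
  "plan": [
    [0,0,0.7,0,0,0],
    [0,0,1.4,0,0,0],
    [0,0,2,0,0,0],
    [0,0,2,0,0,0]
  ]
}}

```text
time_s: 26.95
eef_pos: [0.5018, 0.0902, 0.1002]
ee_rot: [[0.918, 0.397, -0.0], [0.397, -0.918, -0.0], [-0.0, -0.0, -1.0]]
wrist_force: [-0.4, -3.6, 0.7]
grip_width: 0.0228
grasp_force: 29.1
```

Emit:
{"name": "apply_moves", "arguments": {
  "plan": [
    [0,0,1,0,0,0],
    [0,0,2,0,0,0],
    [0,0,3,0,0,0],
    [0,0,4,0,0,0],
    [0,0,5,0,0,0],
    [0,0,6,0,0,0],
    [0,0,6,0,0,0]
  ]
}}

```text
time_s: 27.82
eef_pos: [0.5018, 0.0902, 0.0941]
ee_rot: [[0.918, 0.397, -0.0], [0.397, -0.918, 0.0], [-0.0, -0.0, -1.0]]
wrist_force: [0.9, -3.3, -0.4]
grip_width: 0.023
grasp_force: 29.2
```

Emit:
{"name": "apply_moves", "arguments": {
  "plan": [
    [0,0,1.5,0,0,0],
    [0,0,3,0,0,0],
    [0,0,4.5,0,0,0],
    [0,0,6,0,0,0],
    [0,0,7.5,0,0,0],
    [0,0,9,0,0,0],
    [0,0,10.5,0,0,0],
    [0,0,12,0,0,0],
    [0,0,13.5,0,0,0],
    [0,0,14.5,0,0,0],
    [0,0,14.5,0,0,0]
  ]
}}

```text
time_s: 29.2
eef_pos: [0.5017, 0.0903, 0.0796]
ee_rot: [[0.918, 0.397, -0.0], [0.397, -0.918, 0.0], [-0.0, -0.0, -1.0]]
wrist_force: [0.2, -1.5, -0.8]
grip_width: 0.0233
grasp_force: 29.2
```

Emit:
{"name": "apply_moves", "arguments": {
  "plan": [
    [0,0,0.7,0,0,0],
    [0,0,1.4,0,0,0],
    [0,0,2.1,0,0,0],
    [0,0,2.8,0,0,0],
    [0,0,2.8,0,0,0]
  ]
}}

```text
time_s: 29.82
eef_pos: [0.5019, 0.0903, 0.0775]
ee_rot: [[0.918, 0.397, 0.0], [0.397, -0.918, 0.0], [0.0, -0.0, -1.0]]
wrist_force: [-1.5, -1.0, 5.0]
grip_width: 0.0231
grasp_force: 29.9
```

The head rests on the web at the expected height, so the pin is home. I'll release it and lift.

Emit:
{"name": "apply_moves", "arguments": {
  "plan": [
    [0,0,0,0,0,0],
    [0,0,0,0,0,0],
    [0,0,0,0,0,0],
    [0,0,-10,0,0,0],
    [0,0,-30,0,0,0],
    [0,0,-60,0,0,0],
    [-25,0,-100,0,0,0],
    [-50,0,-125,0,0,0],
    [-50,0,-125,0,0,0]
  ],
  "grip": -0.1
}}

```text
time_s: 30.95
eef_pos: [0.4562, 0.0701, 0.2045]
ee_rot: [[0.918, 0.397, 0.005], [0.397, -0.918, -0.0], [0.005, 0.002, -1.0]]
wrist_force: [0.5, -0.4, -0.6]
grip_width: 0.0379
grasp_force: 0.0
```

```bash
python3 w.py w9 pin pin_head; python3 ang.py w9; python3 - <<'E'
from h import *
f=np.load("pics/w9.npz");st=dict(eef_pos=f["pos"],ee_rot=f["rot"]);c=camera("wrist")
for r in cut_out(c,"pin")[:3]:
    m=r["pixels"];ys,xs=np.where(m);print(round(r["confidence"],2),xs.min(),xs.max(),ys.min(),ys.max(),c["frame"][m].mean(0).round())
M=np.eye(4);M[:3,:3]=f["rot"];M[:3,3]=f["pos"];W=np.linalg.inv(M@np.array(c["mount"]))
a=np.radians(np.arange(0,360,10))
for z0,z1 in ((.070,.100),(.097,.127)):  # expected head outline home / not home
    P=np.vstack([np.c_[.5019+.012*np.cos(a),.0903+.012*np.sin(a),0*a+z] for z in (z0,z1)])
    q=(P@W[:3,:3].T+W[:3,3])@K(c).T;u=q[:,:2]/q[:,2:];print("expect",u.min(0).round(),u.max(0).round())
c=camera("scene")
for t in ("pin","pin_head"):
    for r in landmark_of(c,t)[:4]: print(t,np.round(r["point"],4),round(r["confidence"],2))
E
```

```text
pin [ 0.5021 -0.1833  0.0019] 0.94
pin [ 0.4216 -0.2304 -0.002 ] 0.74
pin_head [0.5013 0.0923 0.0896] 0.56
30.95 [0.4562 0.0701 0.2045]
0.07 0.03 n 84 min 21 mark ang 15.0 8.5
0.07 0.036 n 84 min 20 mark ang 15.0 7.5
0.97 529 559 241 273 [60. 24. 77.]
0.73 258 293 114 151 [134. 132. 121.]
0.57 522 559 319 368 [65. 30. 38.]
expect [258. 115.] [294. 152.]
expect [256. 115.] [296. 157.]
pin [0.5032 0.0953 0.0308] 0.61
pin [ 4.242e-01 -2.249e-01  2.000e-04] 0.58
pin [ 0.5001 -0.1873 -0.0019] 0.49
pin_head [ 0.4987 -0.1827  0.062 ] 0.77
pin_head [ 0.4244 -0.2281  0.0594] 0.71
pin_head [0.504  0.0853 0.0858] 0.69
```

The head's outline (258–293, 114–151) matches the predicted home position, and the scene camera puts the foot at about 31 mm and the head at about 86 mm. The bystanders I could check have not moved. Handing in.

```bash
python3 -c "
from cell import *
print(finish_job())"
```

```text
the job is handed in; nothing more can be done
None
```

The wheel's mark was turned to the pointer (within about 1°), then the steel pin was seated fully home in the hidden bore with about 5 N of pressure and released; the job was handed in after about 31 s, with no verdict shown.

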